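Draw out the hook pole to its second stop and take it from the rack

ROBOT

A 6-joint arm with a two-finger parallel gripper is mounted at the origin on a cart in front of the work surface, level with it; the furniture and walls round the work are solid. World frame = base frame: x ahead of the robot, y to its left, z up, the work surface at z = 0. Lengths are in m, angles in rad, forces in N, time in s.
With the tool pointing down it reaches from about 0.35 to 0.975 m from the base axis. Payload 4.9 kg.
Tool frame: the origin (TCP) lies at the very end of the fingers, on their centre line; the grasp point (between the pads) lies 19 mm behind it; z points along the fingers, x is the direction in which the jaws open and shut, and the axes are right-handed (so a half turn about z gives the same grasp; the last joint's range is limited). The gripper opens to 85 mm and grips with 20 to 120 N. Pads are 22 mm wide; open, the fingers measure 114 mm over their backs; the gripper's body (76 mm by 85 mm) begins 54 mm behind the grasp point. The pads swing forward as they close: fully open they stand 13 mm farther back than shut.
Start: joints at [1.037, 0.053, 1.613, -0, 1.476, -0.119], TCP at [0.252, 0.572, 0.231] pointing down, gripper open.
Joint ranges: [-3.01, 3.01], [-1.01, 2.22], [0.06, 2.58], [-1.02, 4.17], [0.09, 2.62], [-3.14, 3.14]. Speed limits (rad/s): [2.57, 2.57, 3.14, 3.14, 3.14, 3.14].

INTERFACE

Orientations are given as a rotation vector (axis times angle).
In Python, from station import ctrl, get_image, calibration, job gives the robot as it stands.
- The arm moves only by the tool jog_arm, never from a script. Its argument "deltas" is a list of rows, each a list of 3 entries, a list of its own where there are three numbers: the turn, a rotation vector about the tool's x, y, z in degrees, then the shift along the tool's x, y, z in m, then the finger opening in m, from 0 to 0.0854. In form: [[[ax, ay, az], [tx, ty, tz], gripper], ...]. A call has 1 to 12 rows; each row is the pose to reach, as a shift and turn from the pose commanded when the call began, along the tool's axes at that moment; what a row does not reach only later rows make up. A row lasts 1/12 s, in which the tool goes at most 41.7 mm and 7.16 degrees, less where a joint would pass 70% of its speed; a pose out of reach is approached as far as the arm can. A call with a gripper value outside its range is refused whole. The fingers move at their own pace and stop on an object; "squeeze" is the grip in N (left out, the last holds). Time passes only in rows, so rows that repeat a pose let the fingers close. It gives the time, the measured TCP pose, the force and the opening at its end, in the units of the state.
- ctrl.get_obs(): the state, without advancing time (a new reading comes with each control period).
- get_image(name): name is "scene" or "top" or "wrist"; returns the picture (400x640x3 uint8, red, green, blue); there is no depth.
- calibration(name): a dict with "mtx" (3x3 intrinsics, pixels), "origin" and "rotation" of the camera in the world; the wrist camera has in their place "tool_from_camera" (4x4, takes a point from camera to tool coordinates, whose origin is the TCP and whose axes are the tool frame's). Camera axes: x right, y up, looking along -z (the intrinsics and any distortion apply to the point x, -y, -z); pixel columns grow to the right and rows downward; lengths in m; the calibration is good to about 2 mm. A picture is of the moment at which its call begins: read the wrist's pose just before it. calibration takes no time and is no camera call.
- job.finish_job(): hands the job in, once; it reports no verdict.
The state is a dict: "t": time; "q": joint angles; "dq": joint speeds; "effort": joint torques, N m; "tool_pos": TCP position; "tool_rot": TCP orientation; "contact_force": force on the tool from outside, world axes, zero at the start; "wrist_torque": the same for the moment, N m; "opening": finger opening in m.
Only numpy, scipy, OpenCV 4.12 (cv2) and the standard library are available. Lean on these libraries where they do the work, as an engineer would, in place of code of your own. Each camera call takes 0.05 s, during which the arm holds its last target.

TASK

The shop's telescopic hook pole lies closed in its wooden rack on the counter, with its grey head drawn back inside the rack's channel. Slide the pole forward along the rack until its square flange meets the channel and the head stands clear, pinch the head so that its side button goes in, pull the rod out past the first stop to the second and let the button spring out there so that it locks. Then take the pole by its wooden handle, lift it straight up out of the rack, and finish while still holding it level and fully extended in the air, well clear of the rack, with the other things on the counter left where they are.

Things in the scene. Friction and masses are not known exactly. Their poses are not given: they have to be found in the camera images.
- rack: Wooden pole rack screwed to the counter, 92 x 264 mm; place and yaw vary. Origin on the counter, under the pole's axis. z up; y runs along the rack, and -y is the way the pole is pulled (towards the robot and somewhat to its left). Base board 12 mm thick, y = -132 to +132 mm; channel at the -y end, saddle at y = +43 mm, end wall 46 mm high at y = +126 mm. Between channel and saddle the handle is free on both sides.
- rack_channel_front (a point): Middle of the channel's open outer end, on the pole's axis (rack y = -132 mm, 46 mm above the counter). The channel, open at the top and both ends, runs from here to rack y = -86 mm; floor 31 mm high, walls 12 mm thick, inner faces 18.5 mm either side of the axis, tops 72 mm above the counter. The saddle behind has the same section, 12 mm long, 62 mm high.
- pole: The pole's dark wooden handle, a square bar 30 x 30 mm lying along the rack, axes parallel to the rack's. Origin on its axis, 46 mm above the counter as it lies; nose at y = -82, rear at y = +121 mm. The origin is near the extended pole's centre of mass (0.25 kg in all): good to grip across x. It slides with 1 to 2 N, 3 mm of play sideways. In the rack's frame it starts at y = -9 to +1 mm.
- flange_front (a point): Middle of the front face of the square steel flange, 54 x 54 x 8 mm, fixed round the handle; 32 mm ahead (-y) of the pole's origin. With the pole fully forward this face meets the channel's rear end, and the pole's origin is then at y = -54 mm in the rack's frame. The flange then takes the pull on the rod.
- head_mid (a point): Centre of the grey plastic head at the outer end of the rod: 16 mm wide (x), 40 long (y), 24 high, on the pole's axis; axes parallel to the pole's. With the rod closed it is 104 mm ahead (-y) of the pole's origin. A thin steel hook reaches 37 mm beyond the head. With the pole fully forward the head's centre is 26 mm beyond the channel's open end.
- button_face (a point): Middle of the outer face of the black button on the head's -x side (to the robot's left): 16 mm long, 14 high, standing 7 mm out of the head, so head and button measure 23 mm together. Same y and z as head_mid. Pinching the head across x at head_mid presses it in.
- button (a joint): How far the button is pressed in: 0 out, 0.006 m fully in (about 5.5 N, spring return). From 4.5 mm the rod is unlocked. Let go, it springs out only at a stop, where it locks the rod both ways (1.5 mm of play); between stops it stays about 4.5 mm in.
- rod (a joint): How far the rod is drawn out of the handle, along -y: 0 closed, 0.045 m first stop (a notch, passed while the button is kept in), 0.090 m second stop (hard end). Slides against about 3 N of friction. Aluminium rod, 12 mm diameter; a dark ring on it comes out of the nose at each of the two stops.
- soap_1: Bystander: off-white block of soap, 59 x 90 x 46 mm.
- soap_3: Bystander: yellow block of soap, 55 x 83 x 48 mm.
- soap_5: Bystander: oval tan bar of soap, 54 x 85 x 38 mm.
- weight_2: Bystander: dark iron scale weight with a knob, 44 mm diameter, 42 mm high.
- soap_carton_4: Bystander: small pale carton, 60 x 90 x 34 mm.
- weight_3: Bystander: small brass scale weight with a knob, 34 mm diameter, 36 mm high.

How it is judged:
On the way, in this order (a step that is already met when the one before it is completed fails the run):
1. the pole is slid forward in the rack until the flange is within 20 mm of the channel (y of pole in the frame of rack below -0.034 m and height (world z) of pole below 0.06 m), for 0.1 s.
2. the button is pressed in, with the rod still closed (value of joint button above 0.0045 m and value of joint rod below 0.025 m), for 0.05 s.
3. the rod is out at the second stop and the button has sprung out (value of joint rod above 0.086 m and value of joint button below 0.0025 m), for 0.2 s.
At the end, for the whole second after the job is handed in: The rod is at the second stop (over 86 mm out) and locked, with the button out (less than 2.5 mm in); the pole is held in the fingers, its origin more than 125 mm and the head more than 105 mm above the counter, level within 15 degrees, at rest and touching nothing of the rack (all of step 3 and height (world z) of pole above 0.125 m and height (world z) of head_mid above 0.105 m and angle between pole's own z axis and vertical below 0.26 rad and contact force between the fingers and pole above 2 N and contact force between rack and pole below 0.1 N and linear speed of pole below 0.03 m/s); the arm keeps its last pose, push and grip.
It fails at once if a bystander is moved more than 25 mm (distance of any of soap_1, soap_3, soap_5, weight_2, soap_carton_4, weight_3 from where it was at the start of the episode above 0.025 m).
It also fails if it takes over 54 s, if anything falls off the work surface, if the arm or the gripper's body presses on something with over 40 N, if the wrist force passes 120 N, or if a joint passes its speed limit or range.

## Working session

There is one attempt and no reset: what is moved stays moved. The work goes in short steps, Python scripts to look and compute and a tool call to move; the robot and the scene stay as the last step left them, time stands still between calls to the robot, and variables do not carry over. Pictures are saved under pics/ and viewed, and the job is handed in when it is done.

Besides the shell and the picture viewer there is one more tool, called after "Call:" in YAML: its name, and indented under it one key for each argument. jog_arm: Moves the arm, as the interface text tells. Its arguments: {"type":"object","properties":{"deltas":{"type":"array","items":{"type":"array"}},"squeeze":{"type":"number"}},"required":["deltas"]}

```bash
ls; mkdir -p pics; python3 - <<'E'
from station import ctrl, get_image, calibration, job
import cv2,numpy as np
print(ctrl.get_obs())
for n in ["scene","top","wrist"]:
    im=get_image(n); cv2.imwrite(f"pics/{n}0.png",im[:,:,::-1])
    print(n,calibration(n))
E
```

```text
pics
{'t': 0.0, 'q': array([ 1.03697474e+00,  5.33282912e-02,  1.61425882e+00,  2.67041105e-05,
        1.47597681e+00, -1.18993010e-01]), 'dq': array([ 6.72550118e-04,  3.83436375e-05, -1.47168425e-03, -6.62264818e-04,
        9.89110431e-04,  1.22127160e-03]), 'effort': array([ 1.81374256e-03, -3.93701828e+01, -3.70171559e+01, -2.34507769e-05,
        7.17370378e-03, -1.09106170e-05]), 'tool_pos': array([0.25157678, 0.57147532, 0.23010173]), 'tool_rot': array([ 2.63058029,  1.71589828, -0.00279373]), 'contact_force': array([-0.19440442, -0.02666528, -0.6443513 ]), 'wrist_torque': array([-0.01037668, -0.00433243, -0.00489971]), 'opening': 0.08522345171210892}
scene {'mtx': array([[473.72878743,   0.        , 312.39751193],
       [  0.        , 473.72878743, 198.39127472],
       [  0.        ,   0.        ,   1.        ]]), 'origin': array([ 1.05246176, -0.28277849,  0.73864992]), 'rotation': array([0.58158097, 0.41060322, 1.19556547])}
top {'mtx': array([[490.39467871,   0.        , 319.42218398],
       [  0.        , 490.39467871, 195.23383392],
       [  0.        ,   0.        ,   1.        ]]), 'origin': array([ 0.52389426, -0.08962312,  0.91562221]), 'rotation': array([ 0.04450948, -0.04205359, -1.59238712])}
wrist {'mtx': array([[338.27334009,   0.        , 310.64639763],
       [  0.        , 338.27334009, 199.39165076],
       [  0.        ,   0.        ,   1.        ]]), 'tool_from_camera': array([[ 9.99999665e-01,  2.58699175e-04,  7.76922728e-04,
        -4.80190481e-04],
       [ 4.59120966e-04, -9.62756410e-01, -2.70369904e-01,
        -6.79721356e-02],
       [ 6.78042865e-04,  2.70370170e-01, -9.62756206e-01,
        -1.42505076e-01],
       [ 0.00000000e+00,  0.00000000e+00,  0.00000000e+00,
         1.00000000e+00]])}
```

View pics/scene0.png

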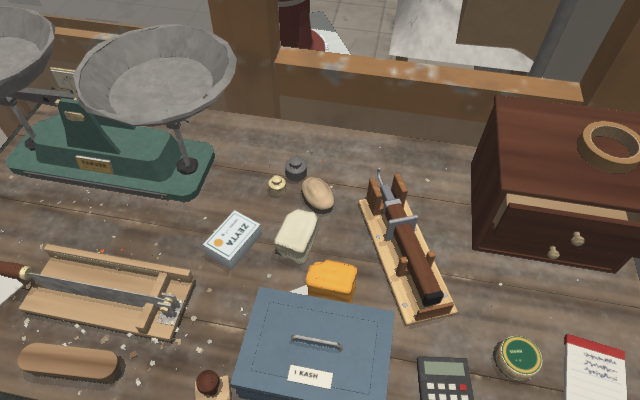

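View pics/top0.png

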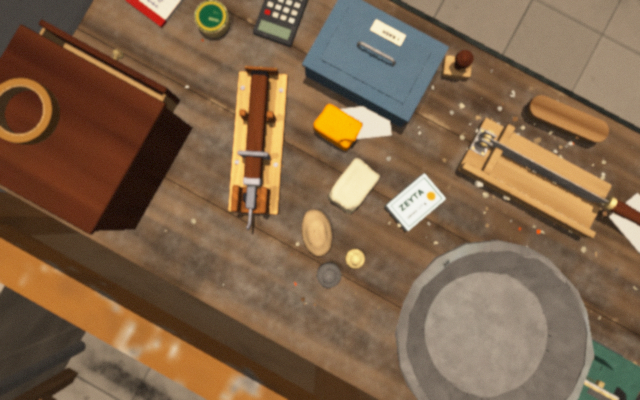

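View pics/wrist0.png

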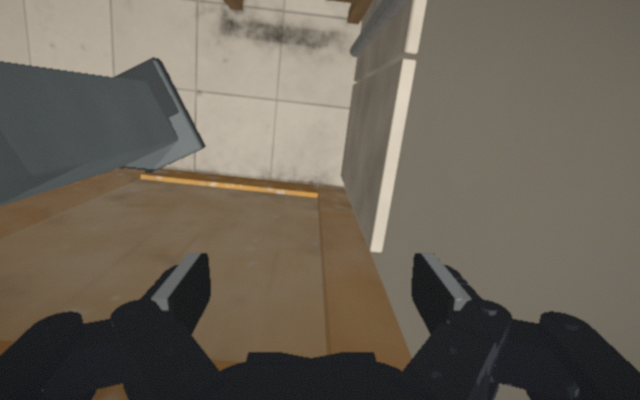

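The scene picture shows the rack with the pole near (410,245). In the top picture the rack runs from (262,70) to (248,212), flange near (255,154), head near (251,190). I'll zoom in on the rack to get corners.

```bash
cat > h.py <<'E'
import numpy as np,cv2
from scipy.spatial.transform import Rotation as R
from station import ctrl,get_image,calibration,job
def ray(n,uv,obs=None):
    c=calibration(n);K=c['mtx'];d=np.linalg.inv(K)@[uv[0],uv[1],1.]
    d=np.array([d[0],-d[1],-d[2]])
    if n=='wrist':
        T=c['tool_from_camera'];W=R.from_rotvec(obs['tool_rot']).as_matrix()
        return W@T[:3,3]+obs['tool_pos'],W@T[:3,:3]@d
    return np.array(c['origin']),R.from_rotvec(c['rotation']).as_matrix()@d
def onz(n,uv,z,obs=None):
    o,d=ray(n,uv,obs);return o+d*(z-o[2])/d[2]
def proj(n,p,obs=None):
    c=calibration(n);K=c['mtx']
    if n=='wrist':
        T=c['tool_from_camera'];W=R.from_rotvec(obs['tool_rot']).as_matrix()
        M=W@T[:3,:3];o=W@T[:3,3]+obs['tool_pos']
    else: M=R.from_rotvec(c['rotation']).as_matrix();o=np.array(c['origin'])
    q=M.T@(np.asarray(p)-o);q=np.array([q[0],-q[1],-q[2]]);q=K@q;return q[:2]/q[2]
E
python3 - <<'E'
import cv2
a=cv2.imread('pics/top0.png')[55:240,210:310];cv2.imwrite('pics/topz.png',cv2.resize(a,None,fx=3.2,fy=3.2,interpolation=cv2.INTER_CUBIC)) 
a=cv2.imread('pics/scene0.png')[155:335,340:470];cv2.imwrite('pics/scz.png',cv2.resize(a,None,fx=3.2,fy=3.2,interpolation=cv2.INTER_CUBIC))
E
```

```text
(no output)
```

View pics/topz.png

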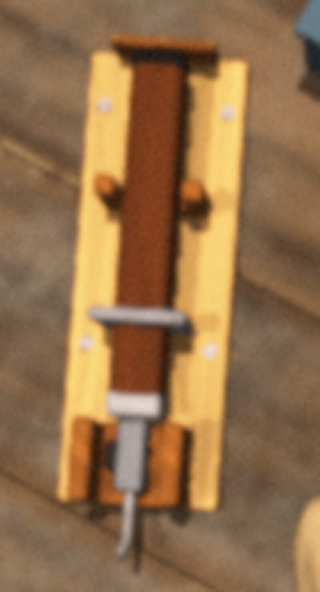

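View pics/scz.png

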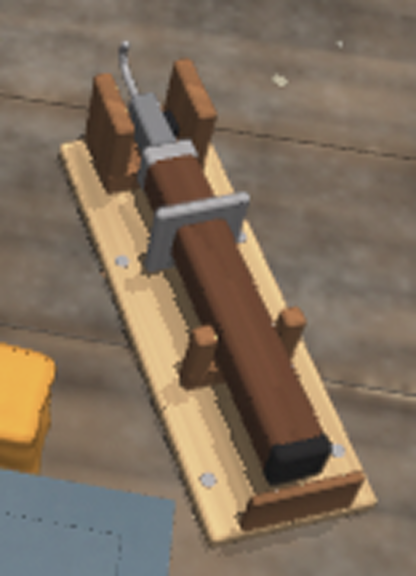

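```bash
python3 - <<'E'
from h import *
Z=lambda u,v:(u/3.2-0.5+0.156+210,v/3.2-0.34+55)
P={k:onz('top',Z(*uv),0.012) for k,uv in dict(nl=(58,501),nr=(217,511),fl=(93,52),fr=(248,62)).items()}
for k in P: print(k,P[k])
print([np.linalg.norm(P[a]-P[b]) for a,b in (('nl','nr'),('fl','fr'),('nl','fl'),('nr','fr'))])
c=sum(P.values())/4;d=(P['fl']+P['fr']-P['nl']-P['nr'])/2;d/=np.linalg.norm(d)
print('c',c,d,np.degrees(np.arctan2(d[1],d[0])))
# scene corners
S=lambda u,v:(u/3.2-0.34+340,v/3.2-0.34+155)
Q={k:onz('scene',S(*uv),0.012) for k,uv in dict(nl=(60,145),fl=(210,545),fr=(376,497)).items()}
for k in Q: print(k,Q[k])
# flange top edge center z=0.046+.027 
fl=onz('top',Z(139,315),0.073);rear=onz('top',Z(160,58),0.061);nose=onz('top',Z(136,410),0.061);hd=onz('top',Z(131,490),.058)
e=np.array([d[1],-d[0],0])
for n,p in (('flange',fl),('rear',rear),('nose',nose),('headfront',hd)): print(n,p,'rack y',(p-c)@d,'x',(p-c)@e)
E
```

```text
nl [0.54783146 0.08072984 0.012     ]
nr [ 0.54006182 -0.01073345  0.012     ]
fl [0.80999416 0.05717465 0.012     ]
fr [ 0.80200247 -0.03339067  0.012     ]
[np.float64(0.09179270586758713), np.float64(0.09091723915975748), np.float64(0.2632187914472588), np.float64(0.262918719019256)]
c [0.67497248 0.02344509 0.012     ] [ 0.99613518 -0.08783342  0.        ] -5.038977639232768
nl [ 0.54279759 -0.01110369  0.012     ]
fl [ 0.80492    -0.03651565  0.012     ]
fr [0.80869535 0.05606149 0.012     ]
flange [0.64575029 0.02426744 0.073     ] rack y -0.029181482075784245 x 0.0017475176070906324
rear [0.79026964 0.01219197 0.061     ] rack y 0.11583996434119274 x 0.0010826876141036613
nose [0.59529785 0.02828806 0.061     ] rack y -0.07979206998426248 x 0.0021738481037474598
headfront [0.55174615 0.03206912 0.058     ] rack y -0.1235075551560179 x 0.0022326882837811223
```

Measured sizes match (92 × 263 mm), and the two views agree within about 3 mm. Next I'll check how tall the cabinet and beam are, since they lie between the start pose and the rack.

```bash
python3 - <<'E'
import cv2,numpy as np
a=cv2.imread('pics/scene0.png')[0:280,260:640];b=cv2.resize(a,None,fx=2,fy=2)
cv2.imwrite('pics/sc2.png',b)
a=cv2.imread('pics/top0.png')[0:400,0:260];cv2.imwrite('pics/tp2.png',cv2.resize(a,None,fx=1.5,fy=1.5))
E
```

```text
(no output)
```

View pics/sc2.png

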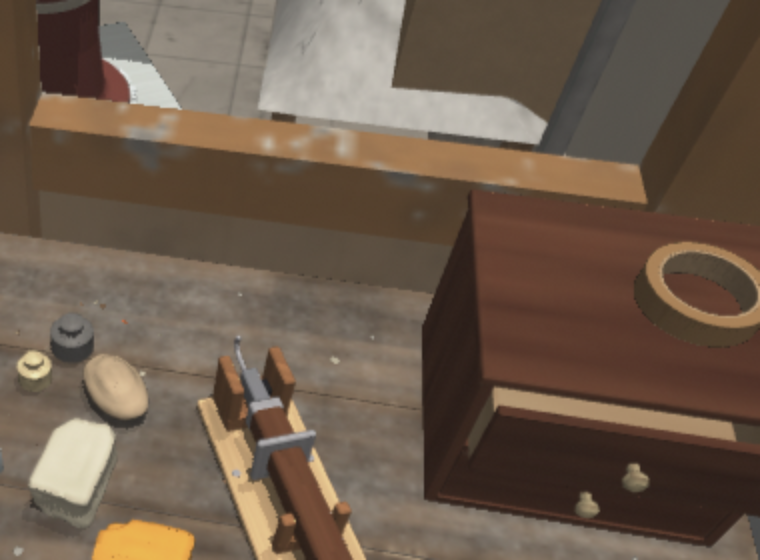

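View pics/tp2.png

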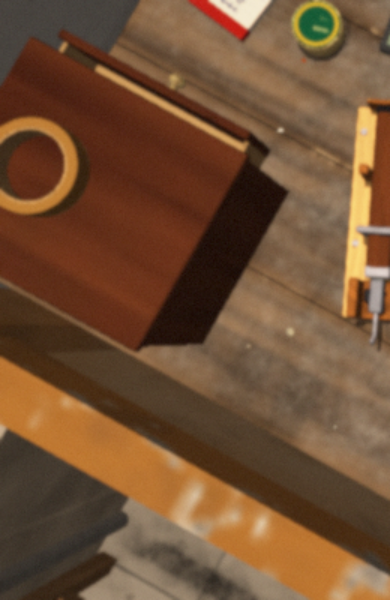

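```bash
cat >> h.py <<'E'
def tri(a,b):
    o1,d1=ray('scene',a);o2,d2=ray('top',b);A=np.stack([d1,-d2],1);s,_,_,_=np.linalg.lstsq(A,o2-o1,rcond=None)
    p,q=o1+d1*s[0],o2+d2*s[1];return (p+q)/2,np.linalg.norm(p-q)
E
python3 - <<'E'
from h import *
print(tri((495,96.5),(92,233)));print(tri((504,191),(164.5,100)))
d=R.from_rotvec(ctrl.get_obs()['tool_rot']).as_matrix();print(d)
# sill line: candidates for z
for z in (0.1,.15,.2,.3): print(z,[onz('scene',uv,z)[:2].round(3) for uv in ((300,62),(580,98))],[onz('top',uv,z)[:2].round(3) for uv in ((0,238),(260,370))])
E
```

```text
(array([0.51528705, 0.25441441, 0.17687695]), np.float64(0.0003132656122899131))
(array([0.71474309, 0.14365004, 0.17924222]), np.float64(0.00032494871942850807))
[[ 4.03050738e-01  9.15177287e-01 -7.96854583e-04]
 [ 9.15176260e-01 -4.03051489e-01 -1.38174364e-03]
 [-1.58571382e-03 -1.72349604e-04 -9.99998728e-01]]
0.1 [array([ 0.202, -0.019]), array([0.502, 0.493])] [array([0.509, 0.443]), array([0.285, 0.015])]
0.15 [array([ 0.268, -0.04 ]), array([0.545, 0.432])] [array([0.51, 0.41]), array([0.3  , 0.008])]
0.2 [array([ 0.335, -0.061]), array([0.588, 0.372])] [array([0.511, 0.378]), array([0.314, 0.002])]
0.3 [array([ 0.468, -0.102]), array([0.674, 0.25 ])] [array([0.513, 0.312]), array([ 0.344, -0.011])]
```

Triangulation puts the cabinet top at 0.18 m and the window sill at about 0.15 m. The sill lies between the robot and the rack, with its inner edge near (0.30, 0.01) to (0.51, 0.41). I'll go in through the middle of the opening at z ≈ 0.3, with the gripper half-turned so the camera sits on the far side.

```bash
cat >> h.py <<'E'
C=np.array([0.6755,0.023,0.]);YAW=np.radians(-5.3)
def setrack():
    ey=np.array([np.cos(YAW),np.sin(YAW),0]);ex=np.array([ey[1],-ey[0],0]);return ex,ey
def W(x,y,z):
    ex,ey=setrack();return C+ex*x+ey*y+np.array([0,0,z])
def delta(p,half=True):
    """shift/turn in present tool axes to reach world p, tool down, tool y along -rack y (half)"""
    o=ctrl.get_obs();M=R.from_rotvec(o['tool_rot'])
    ex,ey=setrack();s=-1 if half else 1
    # tool x along world: half -> x=+rack x, y=-rack y
    X=(ex if half else -ex);Y=(-ey if half else ey)
    G=R.from_matrix(np.stack([X,Y,np.cross(X,Y)],1))
    rv=(M.inv()*G).as_rotvec(degrees=True)
    sh=M.inv().apply(np.asarray(p)-o['tool_pos'])
    print('t',o['t'],'pos',o['tool_pos'].round(4),'open',round(o['opening'],4),'F',o['contact_force'].round(1));print('turn',rv.round(2),'shift',sh.round(4))
E
python3 - <<'E'
from h import *
print(onz('scene',(278,50),.15))
delta([0.45,0.06,0.30])
E
```

```text
[ 0.21420965 -0.07121526  0.15      ]
t 0.15 pos [0.2517 0.5716 0.2304] open 0.0853 F [ 0.4 -0.9 -0.1]
turn [1.3000e-01 3.0000e-02 1.6153e+02] shift [-0.3883  0.3877 -0.0691]
```

Call:
jog_arm:
  deltas:
    - [[0,0,7],[0,0,-0.03],0.085]
    - [[0,0,14],[-0.01,0.01,-0.06],0.085]
    - [[0,0,21],[-0.03,0.03,-0.07],0.085]
    - [[0,0,28],[-0.05,0.05,-0.07],0.085]
    - [[0,0,35],[-0.07,0.07,-0.07],0.085]
    - [[0,0,42],[-0.09,0.09,-0.07],0.085]
    - [[0,0,49],[-0.11,0.11,-0.07],0.085]
    - [[0,0,56],[-0.13,0.13,-0.07],0.085]
    - [[0,0,63],[-0.15,0.15,-0.07],0.085]
    - [[0,0,70],[-0.17,0.17,-0.07],0.085]
    - [[0,0,77],[-0.19,0.19,-0.07],0.085]
    - [[0,0,80],[-0.2,0.2,-0.07],0.085]

```text
t: 1.15
tool_pos: [0.3549, 0.306, 0.301]
tool_rot: [3.117, -0.387, 0.0]
contact_force: [-0.1, -0.4, 0.3]
opening: 0.085
```

```bash
python3 - <<'E'
from h import *
delta([0.45,0.06,0.30]);print(ctrl.get_obs()['q'])
cv2.imwrite('pics/s1.png',get_image('scene')[:,:,::-1])
E
```

```text
t 1.15 pos [0.3549 0.306  0.301 ] open 0.085 F [-0.1 -0.4  0.3]
turn [ 3.000e-02 -6.000e-02  8.114e+01] shift [0.1524 0.2153 0.0013]
[ 5.53135589e-01 -3.64483724e-01  1.87029419e+00 -9.60330157e-04
  1.63614699e+00  8.00281634e-01]
```

View pics/s1.png

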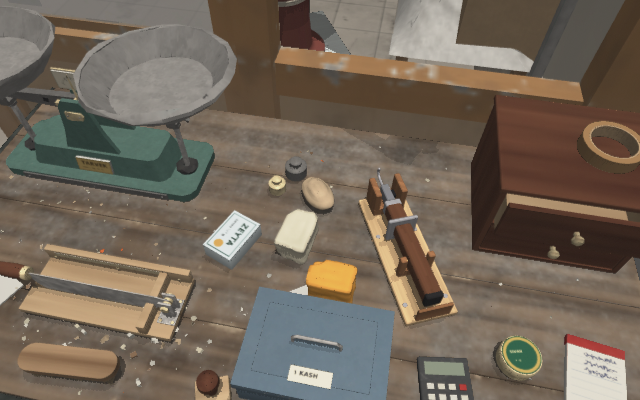

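The scene is unchanged and the arm is still out of frame. Continuing through the opening.

Call:
jog_arm:
  deltas:
    - [[0,0,7],[0.012,0.017,0],0.085]
    - [[0,0,14],[0.025,0.035,0],0.085]
    - [[0,0,21],[0.037,0.053,0],0.085]
    - [[0,0,28],[0.05,0.071,0],0.085]
    - [[0,0,35],[0.063,0.089,0],0.085]
    - [[0,0,42],[0.076,0.107,0],0.085]
    - [[0,0,49],[0.089,0.125,0],0.085]
    - [[0,0,56],[0.101,0.143,0],0.085]
    - [[0,0,63],[0.114,0.161,0],0.085]
    - [[0,0,70],[0.127,0.179,0],0.085]
    - [[0,0,77],[0.14,0.197,0],0.085]
    - [[0,0,81.1],[0.152,0.215,0],0.085]

```text
t: 2.2
tool_pos: [0.451, 0.0627, 0.301]
tool_rot: [2.12, -2.318, -0.001]
contact_force: [0.9, -0.2, -0.5]
opening: 0.0853
```

```bash
python3 - <<'E'
from h import *
delta(W(0,-0.005,0.22));o=ctrl.get_obs();print(o['q'])
print(proj('scene',o['tool_pos']))
cv2.imwrite('pics/s2.png',get_image('scene')[:,:,::-1])
cv2.imwrite('pics/w2.png',get_image('wrist')[:,:,::-1])
E
```

```text
t 2.2 pos [0.451  0.0627 0.301 ] open 0.0853 F [ 0.9 -0.2 -0.5]
turn [0.02 0.01 0.2 ] shift [ 0.0195 -0.2222  0.0809]
[-2.57689243e-02 -3.99788529e-01  1.89647963e+00  2.49108167e-04
  1.64524383e+00  1.63411366e+00]
[393.68754221  35.86787444]
```

View pics/s2.png

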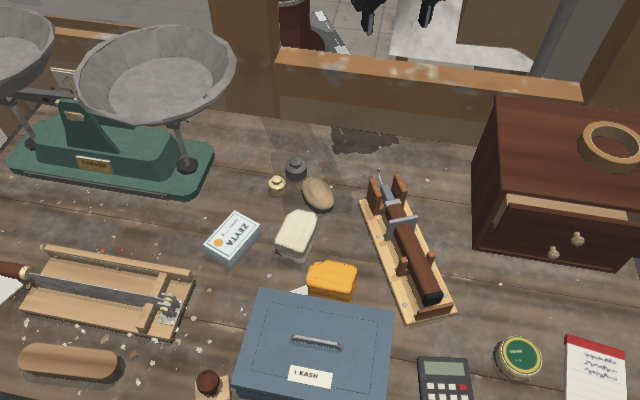

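View pics/w2.png

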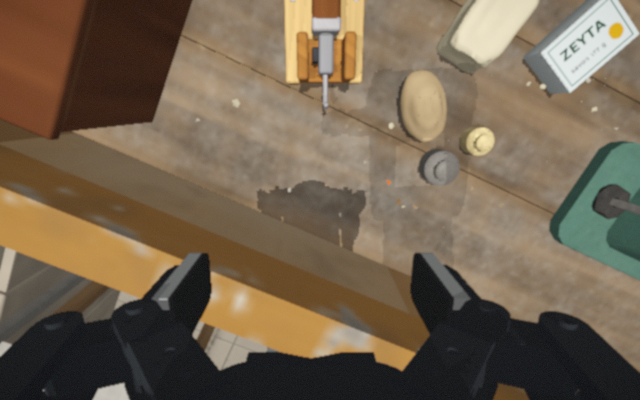

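The wrist view shows the rack straight ahead at (325,40) and the sill below the fingers. Next I move over the handle.

Call:
jog_arm:
  deltas:
    - [[0,0,0],[0.002,-0.02,0.005],0.085]
    - [[0,0,0],[0.004,-0.05,0.01],0.085]
    - [[0,0,0],[0.007,-0.08,0.02],0.085]
    - [[0,0,0],[0.01,-0.11,0.03],0.085]
    - [[0,0,0],[0.013,-0.14,0.04],0.085]
    - [[0,0,0],[0.015,-0.17,0.06],0.085]
    - [[0,0,0],[0.017,-0.2,0.07],0.085]
    - [[0,0,0],[0.019,-0.22,0.08],0.085]
    - [[0,0,0],[0.02,-0.222,0.08],0.085]
    - [[0,0,0],[0.02,-0.222,0.08],0.085]

```text
t: 3.13
tool_pos: [0.6701, 0.0254, 0.2194]
tool_rot: [2.126, -2.311, -0.004]
contact_force: [-0.7, 0.4, 0.8]
opening: 0.0853
```

```bash
python3 - <<'E'
from h import *
delta(W(0,-0.005,0.03));o=ctrl.get_obs()
w=get_image('wrist')[:,:,::-1].copy();cv2.imwrite('pics/w3.png',w)
for y in (-.132,-.041,.12):
  for z in (.061,): 
    p=proj('wrist',W(0,y,z),o);print(y,p.round(1))
cv2.imwrite('pics/s3.png',get_image('scene')[:,:,::-1])
E
```

```text
t 3.1333 pos [0.6701 0.0254 0.2194] open 0.0853 F [-0.7  0.4  0.8]
turn [0.2  0.02 0.52] shift [ 0.002  -0.0012  0.1894]
-0.132 [310.7 304. ]
-0.041 [311.6 219. ]
0.12 [313.5  30.8]
```

View pics/w3.png

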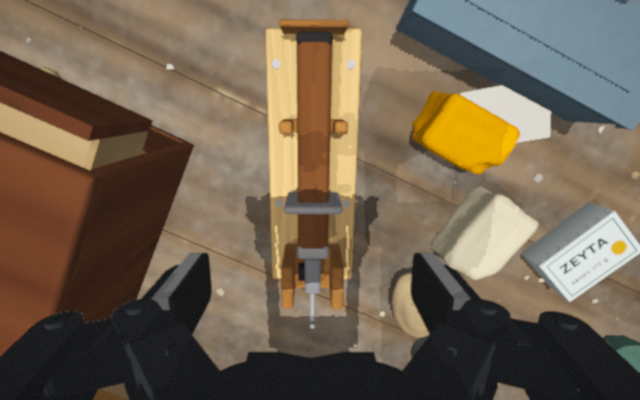

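View pics/s3.png

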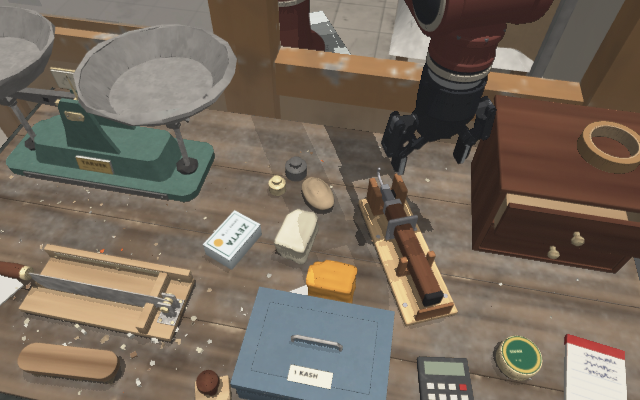

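The wrist view shows the pole rear at (315,35), flange at (313,205) and board corners at (266,28) and (362,28). The predicted axis column of 311–313 agrees. I'll refine from this view.

```bash
python3 - <<'E'
from h import *
import cv2
o=ctrl.get_obs()
a=cv2.imread('pics/w3.png');cv2.imwrite('pics/w3z.png',cv2.resize(a[10:340,240:390],None,fx=1.8*1,fy=1.8,interpolation=cv2.INTER_CUBIC))
ex,ey=setrack()
def pr(n,uv,z):
    p=onz('wrist',uv,z,o);q=p-C;print(n,p.round(4),'rack x %.4f y %.4f'%(q@ex,q@ey))
pr('fl',(266,28),.012);pr('fr',(362,28),.012);pr('screwL',(276.5,65),.012);pr('screwR',(350,64),.012)
pr('rear',(315,37),.061);pr('flangeL',(284,205),.073);pr('flangeR',(342,205),.073);pr('nose',(311.5,248),.061);pr('walls',(313,308),.072)
E
```

```text
fl [0.8113 0.0553 0.012 ] rack x -0.0447 y 0.1322
fr [ 0.8036 -0.0353  0.012 ] rack x 0.0462 y 0.1330
screwL [0.7779 0.049  0.012 ] rack x -0.0354 y 0.0995
screwR [ 0.7728 -0.0223  0.012 ] rack x 0.0361 y 0.1011
rear [0.791 0.011 0.061] rack x 0.0013 y 0.1162
flangeL [0.6536 0.0502 0.073 ] rack x -0.0250 y -0.0243
flangeR [ 0.6492 -0.0017  0.073 ] rack x 0.0271 y -0.0239
nose [0.6046 0.0294 0.061 ] rack x 0.0001 y -0.0712
walls [0.5455 0.0329 0.072 ] rack x 0.0021 y -0.1303
```

View pics/w3z.png

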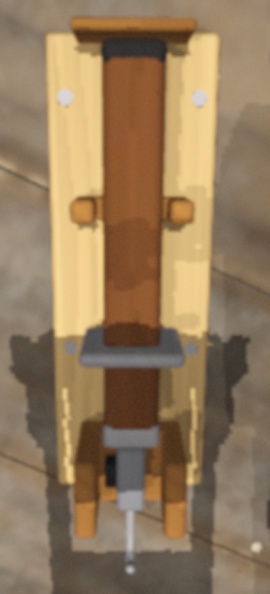

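```bash
sed -i 's/^C=np.*;YAW/C=np.array([0.6755,0.022,0.]);YAW/' h.py; python3 - <<'E'
from h import *
delta(W(0,0.0,0.028))
E
```

```text
t 3.2333 pos [0.6698 0.0255 0.2217] open 0.0848 F [ 0.9 -0.1  0.2]
turn [0.01 0.02 0.52] shift [ 0.0031 -0.006   0.1937]
```

Call:
jog_arm:
  deltas:
    - [[0,0,0.5],[0.002,-0.006,0.02],0.07]
    - [[0,0,0.5],[0.003,-0.006,0.05],0.065]
    - [[0,0,0.5],[0.003,-0.006,0.08],0.065]
    - [[0,0,0.5],[0.003,-0.006,0.11],0.065]
    - [[0,0,0.5],[0.003,-0.006,0.14],0.065]
    - [[0,0,0.5],[0.003,-0.006,0.165],0.065]
    - [[0,0,0.5],[0.003,-0.006,0.18],0.065]
    - [[0,0,0.5],[0.003,-0.006,0.19],0.065]
    - [[0,0,0.5],[0.003,-0.006,0.193],0.065]
    - [[0,0,0.5],[0.003,-0.006,0.193],0.065]
    - [[0,0,0.5],[0.003,-0.006,0.193],0.065]

```text
t: 4.15
tool_pos: [0.6774, 0.0211, 0.0305]
tool_rot: [-2.114, 2.321, -0.004]
contact_force: [1.1, 0.8, 0.5]
opening: 0.065
```

```bash
python3 - <<'E'
from h import *
delta(W(0,0.0,0.028))
a=get_image('scene')[:,:,::-1][100:340,330:530];cv2.imwrite('pics/s4.png',cv2.resize(a,None,fx=2.4,fy=2.4))
cv2.imwrite('pics/w4.png',get_image('wrist')[:,:,::-1])
E
```

```text
t 4.15 pos [0.6774 0.0211 0.0305] open 0.065 F [1.1 0.8 0.5]
turn [-0.19  0.   -0.06] shift [-0.0007  0.0019  0.0025]
```

View pics/s4.png

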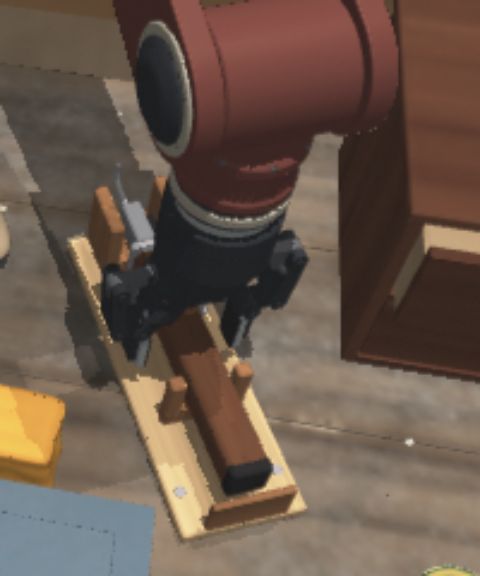

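View pics/w4.png

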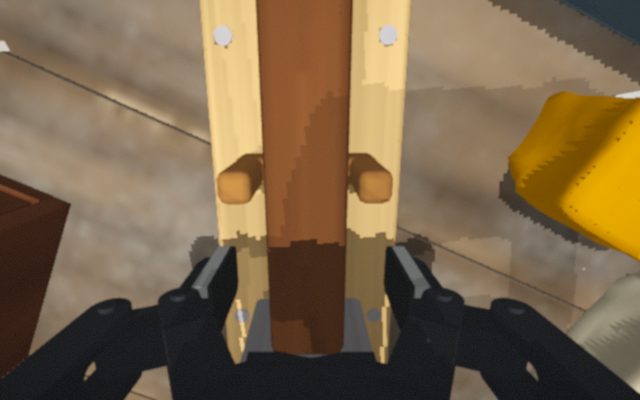

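Handle (270–345) is centred between the fingers (237 to 386). Closing lightly, then sliding forward.

Call:
jog_arm:
  deltas:
    - [[0,0,0],[0,0,0],0.02]
    - [[0,0,0],[0,0,0],0.02]
    - [[0,0,0],[0,0,0],0.02]
    - [[0,0,0],[0,0,0],0.02]
    - [[0,0,0],[0,0,0],0.02]
    - [[0,0,0],[0,0,0],0.02]
    - [[0,0,0],[0,0,0],0.02]
  squeeze: 25

```text
t: 4.83
tool_pos: [0.6765, 0.0211, 0.0291]
tool_rot: [-2.115, 2.322, -0.001]
contact_force: [-1.3, 1.5, 5.8]
opening: 0.0297
```

Call:
jog_arm:
  deltas:
    - [[0,0,0],[0,0.003,0],0.02]
    - [[0,0,0],[0,0.008,0],0.02]
    - [[0,0,0],[0,0.014,0],0.02]
    - [[0,0,0],[0,0.02,0],0.02]
    - [[0,0,0],[0,0.026,0],0.02]
    - [[0,0,0],[0,0.032,0],0.02]
    - [[0,0,0],[0,0.038,0],0.02]
    - [[0,0,0],[0,0.042,0],0.02]
    - [[0,0,0],[0,0.046,0],0.02]
    - [[0,0,0],[0,0.046,0],0.02]
    - [[0,0,0],[0,0.046,0],0.02]

```text
t: 5.75
tool_pos: [0.631, 0.0252, 0.0298]
tool_rot: [-2.114, 2.322, -0.003]
contact_force: [2.3, -0.4, 8.0]
opening: 0.0297
```

```bash
python3 - <<'E'
from h import *
delta(W(0,-0.046,0.028))
a=get_image('scene')[:,:,::-1][100:340,330:530];cv2.imwrite('pics/s5.png',cv2.resize(a,None,fx=2.4,fy=2.4))
E
```

```text
t 5.75 pos [0.631  0.0252 0.0298] open 0.0297 F [ 2.3 -0.4  8. ]
turn [-0.16 -0.01 -0.07] shift [-0.0009  0.0014  0.0018]
```

View pics/s5.png

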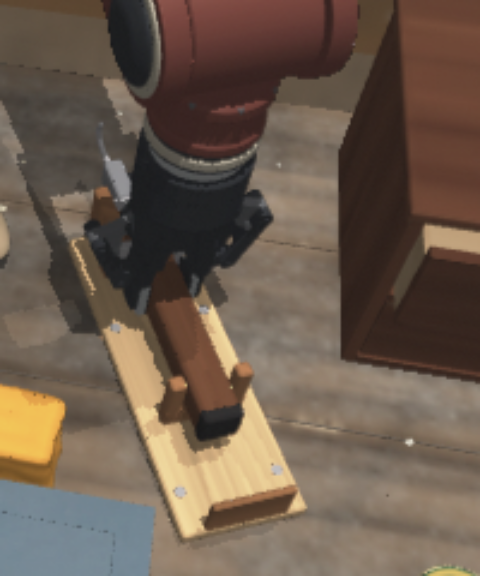

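Pole moved forward. A few more millimetres until the flange makes contact.

Call:
jog_arm:
  deltas:
    - [[0,0,0],[0,0.001,0],0.02]
    - [[0,0,0],[0,0.002,0],0.02]
    - [[0,0,0],[0,0.003,0],0.02]
    - [[0,0,0],[0,0.003,0],0.02]

```text
t: 6.13
tool_pos: [0.6287, 0.0255, 0.0299]
tool_rot: [-2.113, 2.321, -0.005]
contact_force: [3.3, -1.0, 6.2]
opening: 0.0296
```

Call:
jog_arm:
  deltas:
    - [[0,0,0],[0,0.001,0],0.02]
    - [[0,0,0],[0,0.002,0],0.02]
    - [[0,0,0],[0,0.003,0],0.02]
    - [[0,0,0],[0,0.003,0],0.02]

```text
t: 6.47
tool_pos: [0.6257, 0.0257, 0.0299]
tool_rot: [-2.113, 2.321, -0.005]
contact_force: [4.3, -0.3, 7.7]
opening: 0.03
```

Call:
jog_arm:
  deltas:
    - [[0,0,0],[0,0,0],0.065]
    - [[0,0,0],[0,0,0],0.065]
    - [[0,0,0],[0,0,0],0.065]
    - [[0,0,0],[0,0,0],0.065]
    - [[0,0,0],[0,0,-0.02],0.065]
    - [[0,0,0],[0,0,-0.05],0.065]
    - [[0,0,0],[0,0.02,-0.09],0.065]
    - [[0,0,0],[0,0.05,-0.12],0.065]
    - [[0,0,0],[0,0.08,-0.13],0.065]
    - [[0,0,0],[0,0.1,-0.13],0.065]
    - [[0,0,0],[0,0.106,-0.13],0.065]
    - [[0,0,0],[0,0.106,-0.13],0.065]

```text
t: 7.47
tool_pos: [0.5173, 0.0361, 0.1576]
tool_rot: [2.115, -2.322, -0.001]
contact_force: [-0.2, -0.4, 0.5]
opening: 0.0648
```

```bash
python3 - <<'E'
from h import *
delta(W(0,-0.158,0.160))
o=ctrl.get_obs();cv2.imwrite('pics/w6.png',get_image('wrist')[:,:,::-1])
a=get_image('scene')[:,:,::-1][60:340,330:530];cv2.imwrite('pics/s6.png',cv2.resize(a,None,fx=2.1,fy=2.1))
print(proj('wrist',W(0,-.158,.058),o),proj('wrist',W(0,-.132,.072),o))
E
```

```text
t 7.4667 pos [0.5173 0.0361 0.1576] open 0.0648 F [-0.2 -0.4  0.5]
turn [ 0.05 -0.   -0.05] shift [-0.0006 -0.0008 -0.0024]
[308.86062589 199.18987274] [308.66735836 168.04823939]
```

View pics/w6.png

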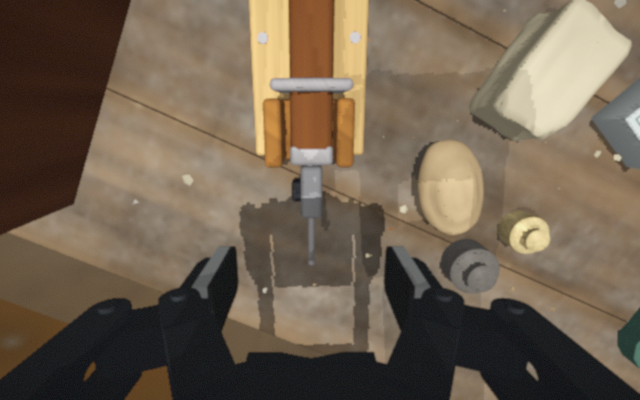

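View pics/s6.png

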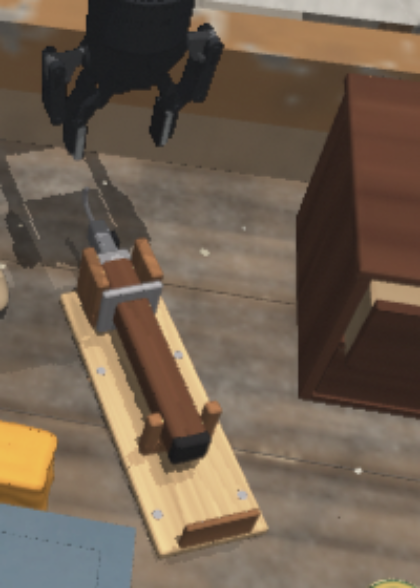

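The flange (row 85) is against the channel (97) and the head stands clear at (311,193), with its button at (298,190).

```bash
python3 - <<'E'
from h import *
o=ctrl.get_obs();ex,ey=setrack()
def pr(n,uv,z):
    q=onz('wrist',uv,z,o)-C;print(n,'rack x %.4f y %.4f'%(q@ex,q@ey))
pr('headL',(301,195),.058);pr('headR',(322.5,195),.058);pr('front',(311.5,218),.058);pr('btn',(298,190),.046);pr('wall tops',(309.5,166),.072);pr('flangefront',(311,91),.073);pr('soap',(418,188),.02);pr('weight',(444,265),.03)
delta(W(0.0005,-0.159,0.027))
a=cv2.imread('pics/w6.png')[60:280,230:400];cv2.imwrite('pics/w6z.png',cv2.resize(a,None,fx=2.6,fy=2.6,interpolation=cv2.INTER_CUBIC))
E
```

```text
headL rack x -0.0057 y -0.1533
headR rack x 0.0102 y -0.1533
front rack x 0.0021 y -0.1712
btn rack x -0.0083 y -0.1525
wall tops rack x 0.0007 y -0.1291
flangefront rack x 0.0018 y -0.0805
soap rack x 0.0929 y -0.1574
weight rack x 0.1183 y -0.2245
t 7.5667 pos [0.5187 0.0358 0.1575] open 0.0651 F [ 0.2  0.4 -1.2]
turn [ 0.05 -0.   -0.07] shift [-0.0002  0.0015  0.1305]
```

View pics/w6z.png

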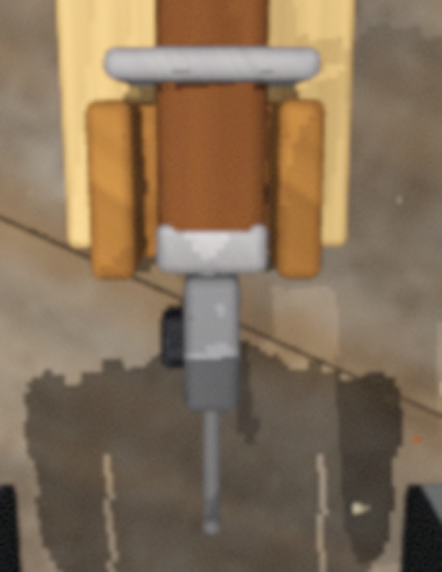

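Call:
jog_arm:
  deltas:
    - [[0,0,0],[0.001,-0.0025,0.01],0.05]
    - [[0,0,0],[0.001,-0.0025,0.03],0.05]
    - [[0,0,0],[0.001,-0.0025,0.055],0.05]
    - [[0,0,0],[0.001,-0.0025,0.08],0.05]
    - [[0,0,0],[0.001,-0.0025,0.1],0.05]
    - [[0,0,0],[0.001,-0.0025,0.115],0.05]
    - [[0,0,0],[0.001,-0.0025,0.125],0.05]
    - [[0,0,0],[0.001,-0.0025,0.13],0.05]
    - [[0,0,0],[0.001,-0.0025,0.13],0.05]
    - [[0,0,0],[0.001,-0.0025,0.13],0.05]

```text
t: 8.4
tool_pos: [0.5217, 0.0345, 0.0284]
tool_rot: [-2.115, 2.323, -0.0]
contact_force: [-0.7, 0.6, 1.3]
opening: 0.0502
```

```bash
python3 - <<'E'
from h import *
delta(W(0.0015,-0.155,0.027))
cv2.imwrite('pics/w7.png',get_image('wrist')[:,:,::-1])
a=get_image('scene')[:,:,::-1][60:340,330:530];cv2.imwrite('pics/s7.png',cv2.resize(a,None,fx=2.1,fy=2.1))
E
```

```text
t 8.4 pos [0.5217 0.0345 0.0284] open 0.0502 F [-0.7  0.6  1.3]
turn [-0.01 -0.   -0.07] shift [-0.0002  0.0007  0.0014]
```

View pics/w7.png

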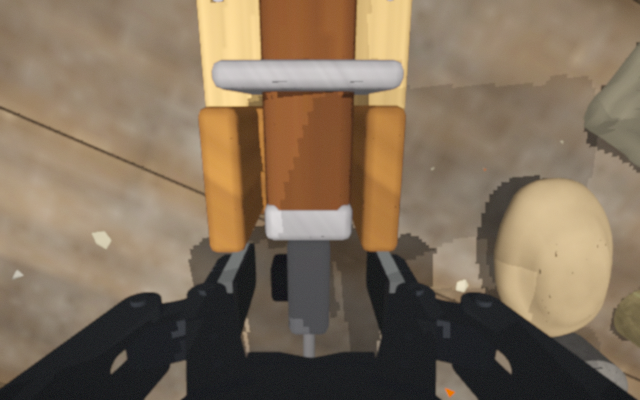

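View pics/s7.png

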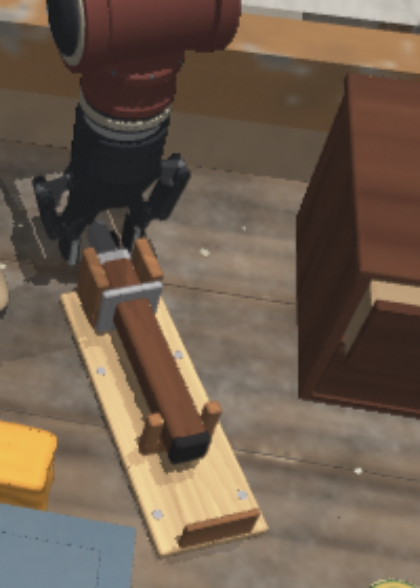

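Head (288–330) with the button at (280,276) sits between the pads. I'll check the alignment along the rod.

```bash
python3 - <<'E'
from h import *
o=ctrl.get_obs();M=R.from_rotvec(o['tool_rot'])
for n,uv,z in (('front',(309,333),.058),('btn near',(280,253),.053),('btn far',(280,300),.053),('headL',(288,300),.058),('headR',(330,300),.058),('nose front',(309,240),.061)):
    print(n,M.inv().apply(onz('wrist',uv,z,o)-o['tool_pos']).round(4))
E
```

```text
front [-0.      0.0179 -0.0286]
btn near [-0.0111 -0.014  -0.0235]
btn far [-0.0116  0.0063 -0.0235]
headL [-0.008   0.0032 -0.0285]
headR [ 0.008   0.0032 -0.0285]
nose front [ 0.0001 -0.0226 -0.0315]
```

Call:
jog_arm:
  deltas:
    - [[0,0,0],[-0.0005,-0.002,0.001],0.04]
    - [[0,0,0],[-0.0005,-0.002,0.001],0.03]
    - [[0,0,0],[-0.0005,-0.002,0.001],0.01]
    - [[0,0,0],[-0.0005,-0.002,0.001],0.01]
    - [[0,0,0],[-0.0005,-0.002,0.001],0.01]
    - [[0,0,0],[-0.0005,-0.002,0.001],0.01]
    - [[0,0,0],[-0.0005,-0.002,0.001],0.01]
    - [[0,0,0],[-0.0005,-0.002,0.001],0.01]
    - [[0,0,0],[-0.0005,-0.002,0.001],0.01]
  squeeze: 30

```text
t: 9.25
tool_pos: [0.5239, 0.0348, 0.0283]
tool_rot: [-2.114, 2.322, -0.002]
contact_force: [-0.8, -0.4, 5.7]
opening: 0.0157
```

```bash
python3 - <<'E'
from h import *
o=ctrl.get_obs();print(o['opening'])
a=get_image('wrist')[:,:,::-1][180:400,200:430];cv2.imwrite('pics/w8.png',cv2.resize(a,None,fx=2.5,fy=2.5))
print(ctrl.get_obs()['opening'],ctrl.get_obs()['wrist_torque'])
E
```

```text
0.015695056915984752
0.015502337661963224 [0.00207772 0.11717457 0.01747661]
```

View pics/w8.png

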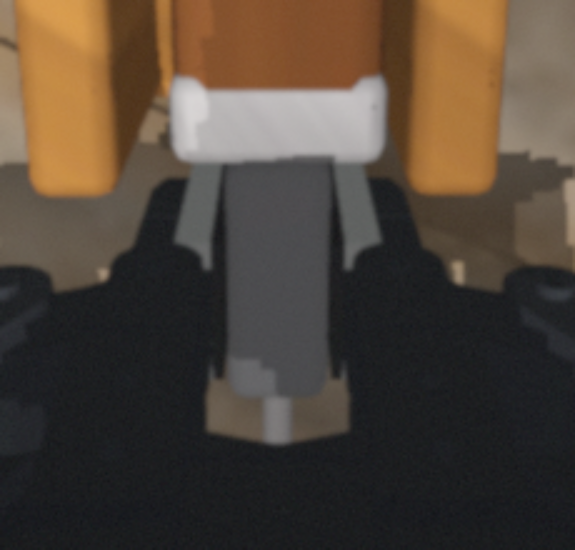

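The pads are closed on the head and the button is hidden, so it's probably pressed in. Pulling a first stretch while watching the force.

Call:
jog_arm:
  deltas:
    - [[0,0,0],[0,0.002,0],0.01]
    - [[0,0,0],[0,0.004,0],0.01]
    - [[0,0,0],[0,0.007,0],0.01]
    - [[0,0,0],[0,0.01,0],0.01]
    - [[0,0,0],[0,0.013,0],0.01]
    - [[0,0,0],[0,0.016,0],0.01]
    - [[0,0,0],[0,0.02,0],0.01]
    - [[0,0,0],[0,0.025,0],0.01]
    - [[0,0,0],[0,0.025,0],0.01]

```text
t: 10.05
tool_pos: [0.4981, 0.0373, 0.028]
tool_rot: [-2.115, 2.322, -0.001]
contact_force: [-0.3, -0.1, 8.2]
opening: 0.0158
```

```bash
python3 - <<'E'
from h import *
delta(W(0.0015,-0.178,0.027))
a=get_image('wrist')[:,:,::-1];cv2.imwrite('pics/w9.png',a)
E
```

```text
t 10.05 pos [0.4981 0.0373 0.028 ] open 0.0158 F [-0.3 -0.1  8.2]
turn [-0.06 -0.01 -0.06] shift [ 0.0003 -0.0001  0.001 ]
```

View pics/w9.png

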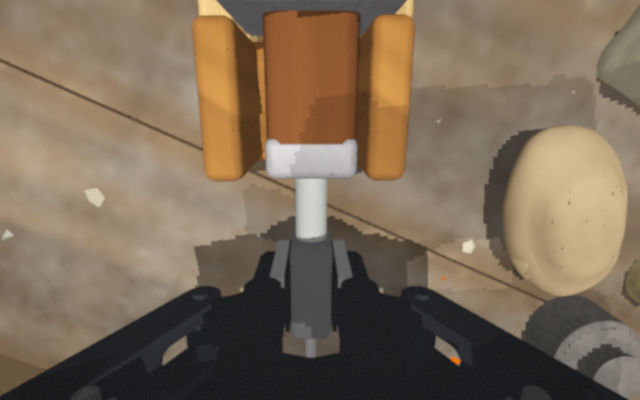

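The rod is visible between nose (178) and head (238), so it's unlocked and sliding. Continuing past the first stop.

Call:
jog_arm:
  deltas:
    - [[0,0,0],[0,0.004,0],0.01]
    - [[0,0,0],[0,0.01,0],0.01]
    - [[0,0,0],[0,0.016,0],0.01]
    - [[0,0,0],[0,0.022,0],0.01]
    - [[0,0,0],[0,0.028,0],0.01]
    - [[0,0,0],[0,0.034,0],0.01]
    - [[0,0,0],[0,0.04,0],0.01]
    - [[0,0,0],[0,0.046,0],0.01]
    - [[0,0,0],[0,0.052,0],0.01]
    - [[0,0,0],[0,0.058,0],0.01]
    - [[0,0,0],[0,0.06,0],0.01]
    - [[0,0,0],[0,0.06,0],0.01]

```text
t: 11.1
tool_pos: [0.4371, 0.043, 0.0268]
tool_rot: [2.114, -2.322, -0.002]
contact_force: [0.4, 0.3, 5.0]
opening: 0.0151
```

```bash
python3 - <<'E'
from h import *
delta(W(0.0015,-0.238,0.027));o=ctrl.get_obs();ex,ey=setrack()
print('rot',(o['tool_pos']-C)@ey)
a=get_image('wrist')[:,:,::-1];cv2.imwrite('pics/w10.png',a)
E
```

```text
t 11.1 pos [0.4371 0.043  0.0268] open 0.0151 F [0.4 0.3 5. ]
turn [ 0.12 -0.   -0.06] shift [ 0.0004 -0.0013 -0.0002]
rot -0.23931236665300756
```

View pics/w10.png

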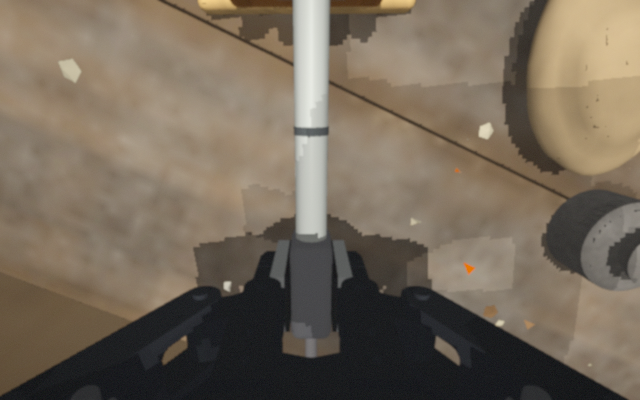

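The first ring at (311,131) is out. Now creeping towards the hard end.

Call:
jog_arm:
  deltas:
    - [[0,0,0],[0,0.002,0],0.01]
    - [[0,0,0],[0,0.004,0],0.01]
    - [[0,0,0],[0,0.006,0],0.01]
    - [[0,0,0],[0,0.006,0],0.01]

```text
t: 11.48
tool_pos: [0.4317, 0.0435, 0.0268]
tool_rot: [2.114, -2.322, -0.002]
contact_force: [1.9, 0.4, 3.1]
opening: 0.0153
```

Call:
jog_arm:
  deltas:
    - [[0,0,0],[0,0.002,0],0.01]
    - [[0,0,0],[0,0.003,0],0.01]
    - [[0,0,0],[0,0.003,0],0.01]

```text
t: 11.73
tool_pos: [0.43, 0.0435, 0.0274]
tool_rot: [-2.115, 2.322, -0.002]
contact_force: [6.0, -1.5, -0.5]
opening: 0.0157
```

Call:
jog_arm:
  deltas:
    - [[0,0,0],[0,0.002,0],0.01]
    - [[0,0,0],[0,0.003,0],0.01]
    - [[0,0,0],[0,0.003,0],0.01]

```text
t: 11.98
tool_pos: [0.4297, 0.0434, 0.0288]
tool_rot: [-2.112, 2.319, -0.01]
contact_force: [12.3, -1.7, -2.0]
opening: 0.0157
```

```bash
python3 - <<'E'
from h import *
a=get_image('top')[:,:,::-1];cv2.imwrite('pics/t11.png',cv2.resize(a[40:340,180:420],None,fx=2,fy=2))
a=get_image('scene')[:,:,::-1];cv2.imwrite('pics/s11.png',cv2.resize(a[20:340,300:500],None,fx=1.8,fy=1.8))
E
```

```text
(no output)
```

View pics/t11.png

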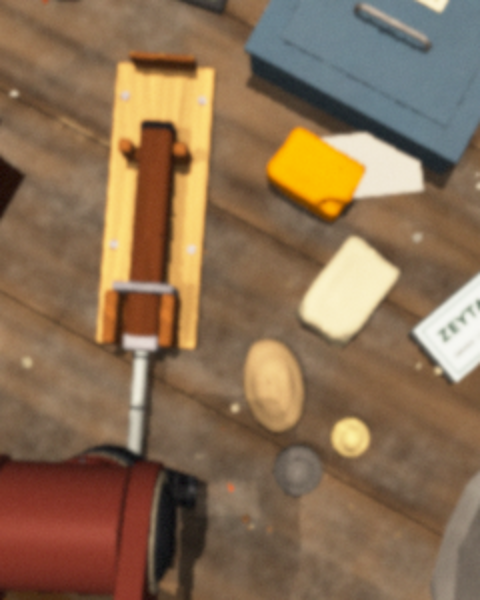

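View pics/s11.png

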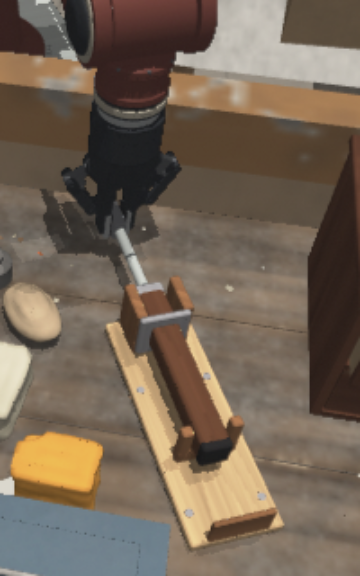

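The pull force reached 12 N with no further motion, so this is the hard end, with the flange against the channel. I'll relax slightly and open.

Call:
jog_arm:
  deltas:
    - [[0,0,0],[0,-0.002,0],0.01]
    - [[0,0,0],[0,-0.003,0],0.05]
    - [[0,0,0],[0,-0.003,0],0.05]
    - [[0,0,0],[0,-0.003,0],0.05]
    - [[0,0,0],[0,-0.003,0],0.05]
    - [[0,0,0],[0,-0.003,0],0.05]
    - [[0,0,0],[0,-0.003,0],0.05]

```text
t: 12.67
tool_pos: [0.4289, 0.0438, 0.0268]
tool_rot: [2.114, -2.322, -0.001]
contact_force: [-0.1, -1.3, -0.2]
opening: 0.0498
```

```bash
python3 - <<'E'
from h import *
delta(W(0.0015,-0.238,0.027));o=ctrl.get_obs();M=R.from_rotvec(o['tool_rot'])
a=get_image('wrist')[:,:,::-1];cv2.imwrite('pics/w12.png',a)
E
```

```text
t 12.6667 pos [0.4289 0.0438 0.0268] open 0.0498 F [-0.1 -1.3 -0.2]
turn [ 0.07 -0.   -0.06] shift [ 0.0004 -0.0096 -0.0002]
```

View pics/w12.png

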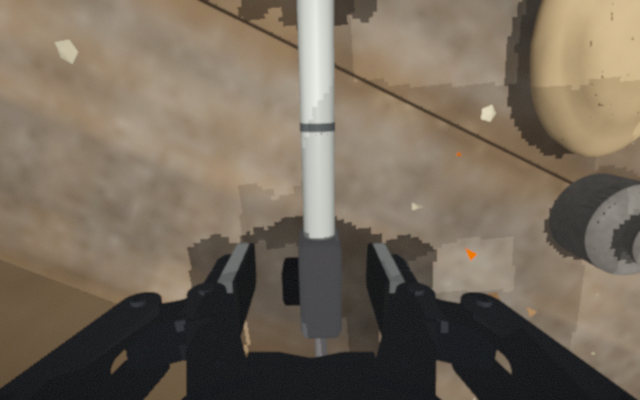

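The button has sprung out: it is visible at (290,280), standing about 6.5 mm proud. Now up and back to the handle.

Call:
jog_arm:
  deltas:
    - [[0,0,0],[0,0,-0.02],0.06]
    - [[0,0,0],[0,0,-0.05],0.065]
    - [[0,0,0],[0,0,-0.09],0.065]
    - [[0,0,0],[0,-0.02,-0.12],0.065]
    - [[0,0,0],[0,-0.05,-0.13],0.065]
    - [[0,0,0],[0,-0.085,-0.13],0.065]
    - [[0,0,0],[0,-0.12,-0.13],0.065]
    - [[0,0,0],[0,-0.155,-0.13],0.065]
    - [[0,0,0],[0,-0.185,-0.13],0.065]
    - [[0,0,0],[0,-0.194,-0.13],0.065]
    - [[0,0,0],[0,-0.194,-0.13],0.065]
    - [[0,0,0],[0,-0.194,-0.13],0.065]

```text
t: 13.72
tool_pos: [0.622, 0.0257, 0.1567]
tool_rot: [2.114, -2.322, -0.002]
contact_force: [0.2, -0.0, -0.1]
opening: 0.0648
```

```bash
python3 - <<'E'
from h import *
delta(W(0.0005,-0.054,0.028));o=ctrl.get_obs();M=R.from_rotvec(o['tool_rot'])
a=get_image('wrist')[:,:,::-1];cv2.imwrite('pics/w13.png',a)
a=get_image('top')[:,:,::-1];cv2.imwrite('pics/t13.png',cv2.resize(a[40:340,180:420],None,fx=2,fy=2))
a=get_image('scene')[:,:,::-1];cv2.imwrite('pics/s13.png',cv2.resize(a[60:340,300:500],None,fx=2,fy=2))
E
```

```text
t 13.7167 pos [0.622  0.0257 0.1567] open 0.0648 F [ 0.2 -0.  -0.1]
turn [ 0.11  0.   -0.07] shift [-8.000e-04  1.000e-04  1.287e-01]
```

View pics/w13.png

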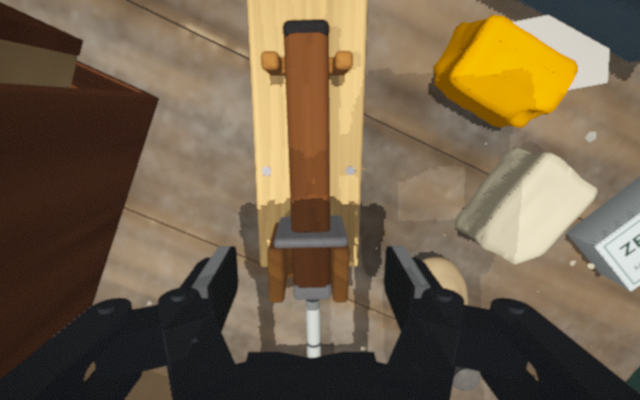

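View pics/s13.png

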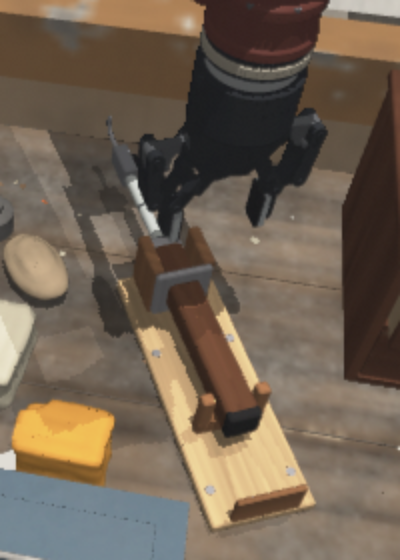

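View pics/t13.png

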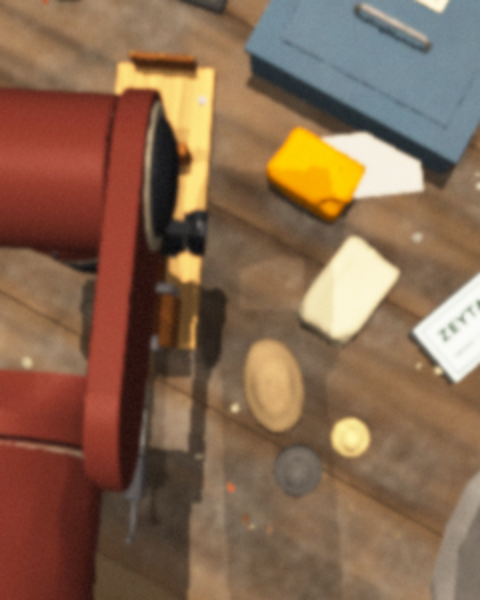

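The pole lies along column 310, flange at row 235 and rear cap at row 28, with the rod out of the nose. Descending onto the pole origin.

Call:
jog_arm:
  deltas:
    - [[0,0,0],[-0.001,-0.001,0.01],0.065]
    - [[0,0,0],[-0.001,-0.001,0.03],0.065]
    - [[0,0,0],[-0.001,-0.001,0.055],0.065]
    - [[0,0,0],[-0.001,-0.001,0.08],0.065]
    - [[0,0,0],[-0.001,-0.001,0.1],0.065]
    - [[0,0,0],[-0.001,-0.001,0.115],0.06]
    - [[0,0,0],[-0.001,-0.001,0.124],0.06]
    - [[0,0,0],[-0.001,-0.001,0.128],0.06]
    - [[0,0,0],[-0.001,-0.001,0.128],0.06]
    - [[0,0,0],[-0.001,-0.001,0.128],0.06]

```text
t: 14.7
tool_pos: [0.6242, 0.0265, 0.0301]
tool_rot: [-2.114, 2.322, -0.002]
contact_force: [0.7, 0.3, 0.8]
opening: 0.0596
```

```bash
python3 - <<'E'
from h import *
delta(W(0.0005,-0.055,0.028))
a=get_image('wrist')[:,:,::-1];cv2.imwrite('pics/w14.png',a)
E
```

```text
t 14.7 pos [0.6242 0.0265 0.0301] open 0.0596 F [0.7 0.3 0.8]
turn [-0.08  0.   -0.06] shift [0.0003 0.0036 0.0021]
```

View pics/w14.png

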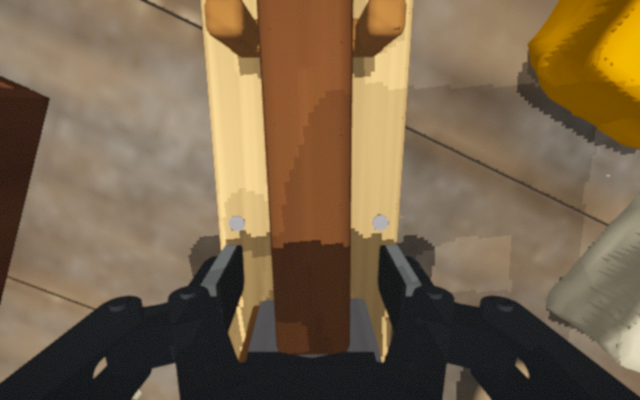

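Handle (275–350) is centred between the pads. Gripping firmly.

Call:
jog_arm:
  deltas:
    - [[0,0,0],[0,0.002,0.001],0.04]
    - [[0,0,0],[0,0.002,0.001],0.02]
    - [[0,0,0],[0,0.002,0.001],0.02]
    - [[0,0,0],[0,0.002,0.001],0.02]
    - [[0,0,0],[0,0.002,0.001],0.02]
    - [[0,0,0],[0,0.002,0.001],0.02]
    - [[0,0,0],[0,0.002,0.001],0.02]
    - [[0,0,0],[0,0.002,0.001],0.02]
  squeeze: 70

```text
t: 15.42
tool_pos: [0.6225, 0.0266, 0.0294]
tool_rot: [-2.114, 2.322, -0.002]
contact_force: [0.1, 0.1, 5.1]
opening: 0.0291
```

Call:
jog_arm:
  deltas:
    - [[0,0,0],[0,0,-0.005],0.02]
    - [[0,0,0],[0,0,-0.012],0.02]
    - [[0,0,0],[0,0,-0.022],0.02]
    - [[0,0,0],[0,0,-0.034],0.02]
    - [[0,0,0],[0,0,-0.046],0.02]
    - [[0,0,0],[0,0,-0.058],0.02]
    - [[0,0,0],[0,0,-0.07],0.02]
    - [[0,0,0],[0,0,-0.082],0.02]
    - [[0,0,0],[0,0,-0.092],0.02]
    - [[0,0,0],[0,0,-0.1],0.02]
    - [[0,0,0],[0,0,-0.1],0.02]

```text
t: 16.33
tool_pos: [0.6229, 0.0266, 0.1309]
tool_rot: [-2.114, 2.321, -0.004]
contact_force: [0.5, -0.3, -2.6]
opening: 0.029
```

```bash
python3 - <<'E'
from h import *
delta(W(0.0005,-0.055,0.18))
a=get_image('scene')[:,:,::-1];cv2.imwrite('pics/s15.png',a)
E
```

```text
t 16.3333 pos [0.6229 0.0266 0.1309] open 0.029 F [ 0.5 -0.3 -2.6]
turn [-0.2   0.   -0.06] shift [ 0.0002  0.002  -0.0491]
```

View pics/s15.png

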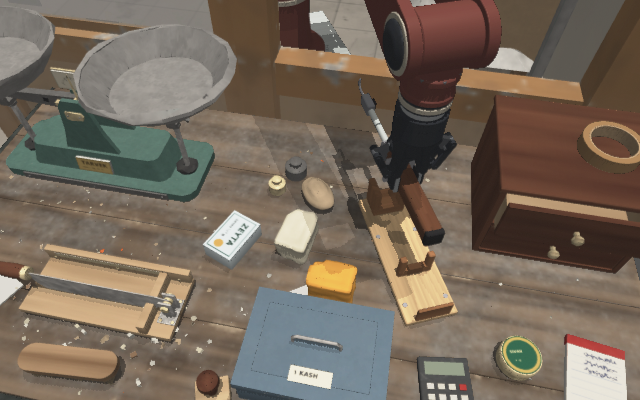

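Lifted, with 2.6 N on the wrist against a pole weight of about 2.5 N. The hook near (361,88) is clear of the sill. Raising another 5 cm and letting it settle.

Call:
jog_arm:
  deltas:
    - [[0,0,0],[0,0,-0.01],0.02]
    - [[0,0,0],[0,0,-0.02],0.02]
    - [[0,0,0],[0,0,-0.032],0.02]
    - [[0,0,0],[0,0,-0.042],0.02]
    - [[0,0,0],[0,0,-0.048],0.02]
    - [[0,0,0],[0,0,-0.05],0.02]
    - [[0,0,0],[0,0,-0.05],0.02]
    - [[0,0,0],[0,0,-0.05],0.02]
    - [[0,0,0],[0,0,-0.05],0.02]
    - [[0,0,0],[0,0,-0.05],0.02]
    - [[0,0,0],[0,0,-0.05],0.02]

```text
t: 17.3
tool_pos: [0.6214, 0.0267, 0.1775]
tool_rot: [2.114, -2.322, -0.001]
contact_force: [-0.8, 0.5, -3.1]
opening: 0.029
```

```bash
python3 - <<'E'
from h import *
delta(W(0.0005,-0.055,0.18));o=ctrl.get_obs();print(o['tool_rot'],o['dq'].round(4))
a=get_image('scene')[:,:,::-1];cv2.imwrite('pics/s16.png',cv2.resize(a[0:300,280:520],None,fx=2,fy=2))
a=get_image('top')[:,:,::-1];cv2.imwrite('pics/t16.png',cv2.resize(a[40:340,180:480],None,fx=2,fy=2))
ex,ey=setrack()
p=o['tool_pos']+[0,0,.019]
for n,y,z in (('rear top',.121,.015),('rear bot',.121,-.015),('head',-.194,0),('hooktip',-.251,0)): print(n,proj('scene',p+ey*y+[0,0,z]).round(0),proj('top',p+ey*y+[0,0,z]).round(0))
E
```

```text
t 17.3 pos [0.6214 0.0267 0.1775] open 0.029 F [-0.8  0.5 -3.1]
turn [ 0.07  0.   -0.07] shift [ 0.0002  0.0007 -0.0025]
[ 2.11441401e+00 -2.32238724e+00 -1.48268853e-03] [ 0.0001 -0.0009 -0.0047  0.0018  0.0004  0.0001]
rear top [442. 214.] [245.  74.]
rear bot [438. 226.] [248.  80.]
head [371.  82.] [230. 290.]
hooktip [362.  63.] [226. 330.]
```

View pics/s16.png

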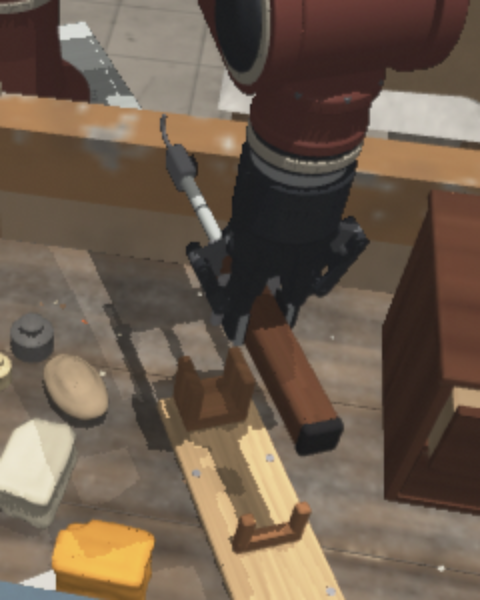

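View pics/t16.png

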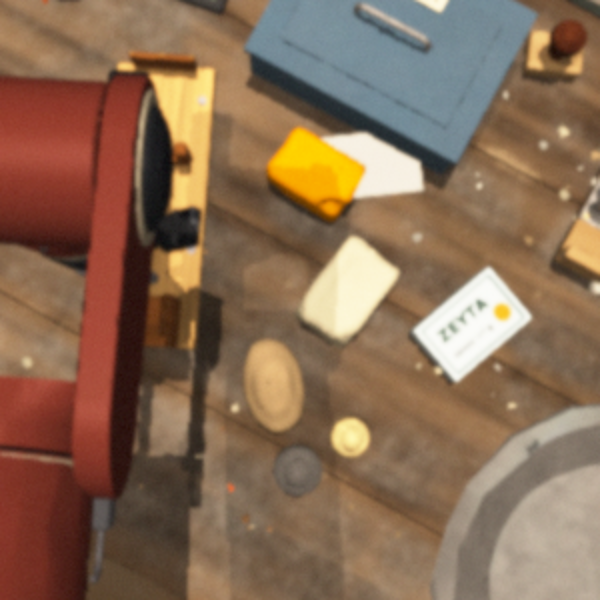

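The head appears at (370,80), predicted (371,82) for a level, fully extended pole. The rear cap is at (439,217), predicted (440,220). The bystanders look unmoved, so I'm handing in.

```bash
python3 - <<'E'
from h import *
print(job.finish_job())
E
```

```text
the job is handed in; nothing more can be done
None
```

The job is handed in at about 17.4 s. The arm holds the pole by its handle, extended and level, with the pole's axis about 0.196 m above the counter. `finish_job` gives no verdict.

**What I did**
- Slid the pole forward until the flange was 4–5 mm short of the channel; the pull on the rod closed the rest.
- Pinched the head at about 30 N.
- Drew the rod past the first ring to the hard end, where the pull rose to 12 N with no further movement.
- Released the head, gripped the handle at about 70 N and lifted straight up.

**Last checks**
- **Lock:** after release the wrist picture showed the button standing about 6.5 mm out. I did not look at the button again after lifting.
- **Level and extended:** head and rear cap lay within about 3 px of where a level, fully extended pole should appear.
- **Held:** the wrist carried 3.1 N against a pole weight of about 2.5 N. The fingers read 29 mm on the 30 mm handle, and the joints were almost still.
- **Bystanders:** all looked unmoved in the last top and scene pictures. I judged this by eye, not by measurement.

**What disagreed:** the fingers read 15.7 mm on the pinched head, where head plus pressed button should measure about 17 mm. The rod still slid freely, so the button was in. The camera views differed by up to about 3 mm on the rack's position.

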